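# Nest the pudding moulds, leave the odd tin

## Robot

A 6-joint arm with a two-finger parallel gripper is mounted at the origin on the work surface. World frame = base frame: x ahead of the robot, y to its left, z up, the work surface at z = 0. Lengths are in mm, angles in rad, forces in N, time in s.
With the tool pointing down it reaches from about 300 to 850 mm from the base axis. Payload 5.4 kg.
Tool frame: the origin (TCP) lies midway between the tips of the shut fingers; the grasp point (between the pads) lies grip_point_offset behind it (grip_point_offset is the distance from the TCP to the grasp point, in mm); z points along the fingers, y is the line along which they close (so a half turn about z gives the same grasp; the last joint's range is limited). The gripper opens to 85 mm and grips with 20 to 120 N. Pads are 22 mm wide; open, the fingers measure 114 mm over their backs; the gripper's body (76 mm by 85 mm) begins 54 mm behind the grasp point. The pads swing forward as they close: fully open they stand 13 mm farther back than shut.
Start: joints at [-1.323, 0.158, 1.597, -0, 1.386, -0.21], TCP at [254.111, -515.785, 231.299] pointing down, gripper open.
Joint ranges: [-2.91, 2.91], [-0.94, 2.29], [0.18, 2.7], [-1.29, 4.43], [0.17, 2.64], [-3, 3]. Speed limits (rad/s): [2.57, 2.57, 3.14, 3.14, 3.14, 3.14].

## Interface

Orientations are given as a unit quaternion [w, x, y, z].
In Python, from cell import * gives the robot as it stands.
- The arm moves only by the tool servo_tool, never from a script. Its argument "deltas" is a list of rows, each an object of numbers: "hand": the closure, from 0 (fully open) to 1 (shut); "tx", "ty", "tz": the shift along the tool's x, y, z in m; "turn": the turn about the tool's z in rad. A call has 1 to 8 rows; each row shifts and turns the commanded pose from where the row before left it, along the tool's axes as they then stand; what a row does not reach is not made up. A row lasts 1/12 s, in which the tool goes at most 41.7 mm and 7.16 degrees, less where a joint would pass 70% of its speed; a pose out of reach is approached as far as the arm can. A call with a gripper value outside its range is refused whole. The fingers move at their own pace and stop on an object; "grip_force" is the grip in N (left out, the last holds). Time passes only in rows, so rows that do not move let the fingers close. It gives the time, the measured TCP pose, the force, the opening and the grip force at its end, in the units of the state.
- observe(): the state, without advancing time (a new reading comes with each control period).
- snapshot(name): name is "scene" or "top" or "wrist"; returns a dict with "pixels" (420x560x3 uint8, red, green, blue), "z_map" (420x560 float32, mm along the optical axis (not along the pixel's ray), 0 where there is no reading), "intrinsics" (3x3 intrinsics, pixels), "distortion" ([k1, k2, p1, p2, k3] as OpenCV has them; the pictures are not rectified), "R" (3x3) and "t" (3): a world point X has camera coordinates R X + t. Camera axes: x right, y down, z forward; pixel columns grow to the right and rows downward; lengths in mm; the calibration is good to about 2 mm. A picture is of the moment at which its call begins.
- job_done(): hands the job in; it is judged then, once.
Trained networks look in a picture, given as the dict that the camera call returned (one of the last four; its "shot" number tells which), for a name from the list of things; names that differ only in an ending like _2 or _b are one class to them, and where a whole thing is asked for, a point or a joint stands for the part that bears it (a point fixed in the world has none). Each returns a list of dicts, best first, with "conf" (0 to 1); they miss things now and then, are a little off and sometimes report something else, mostly with a low value. They report only what shows in the picture. A call takes as long as a camera call. They do not tell look-alikes from the thing itself.
- boxes_of(picture, label): "point" ([x, y, z] in mm, in the coordinates of the camera as it stood for that picture, good to about 4 mm: the middle of the surface that is visible of it).
- cut_out(picture, label): "pixels" (420x560 bool, what is visible of it).
The state is a dict: "time": time; "joint_positions": joint angles; "qd": joint speeds; "tau": joint torques, N m; "eef_pos": TCP position; "tcp_rot": TCP orientation; "force": force on the tool from outside, world axes, zero at the start; "ft_torque": the same for the moment, N m; "opening": finger opening in mm; "finger_force": force on a finger pad.
Only numpy, scipy, OpenCV 4.12 (cv2) and the standard library are available. Lean on these libraries where they do the work, as an engineer would, in place of code of your own. Each camera call takes 0.05 s, during which the arm holds its last target. There are 200 camera calls.

## Task

Tidy the pudding moulds on the kitchen worktop: nest the other two stepped, narrow-footed moulds into the matching one that stands on the round wooden board, to make one upright stack of three there. Leave the bottom mould where it stands, and leave alone the wider straight-sided tin, which will not nest.

Things in the scene. Friction and masses are not known exactly. Their poses are not given: they have to be found in the camera images.
- base_mould: Aluminium stepped pudding mould, same shape and size as mould_1, loose, mouth up, on a fixed round dark-wood board (160 mm diameter, 12 mm thick) near the middle of the worktop: the bottom of the stack. A mould put foot first into another rests with its shoulder on the lower one's rim, 26 mm higher than it. Origin: centre of its underside; z up along its axis.
- mould_1: Aluminium stepped mould, open cup 60 mm tall, about 0.1 kg. From 34 to 60 mm up: straight band 60 mm in outside diameter, wall 3 mm, mouth 54 mm. Below a flat shoulder at 34 mm it tapers from 50 mm to a foot 34 mm wide. Stands mouth up on the worktop (z = 0) left or right of the board, as do mould_2, the tin and a mug. Origin: centre of its underside; z up along its axis.
- mould_2: The same as mould_1 in shape and size, standing mouth up in another place on the worktop. Origin: centre of its underside; z up, along its axis.
- straight_tin: plain aluminium tin with straight sides, 70 mm in diameter from foot to rim and 48 mm tall, no step: it does not fit into a mould. Stands on the worktop. Origin: centre of its underside; z up. Not to be moved.
Mind the look-alikes: they are no part of the job. Leave any green, pink or turquoise look-alike of the mould_2 alone.

How it is judged:
By the outcome, as a careful person would: the job done as asked, in the order asked, and still so for the second after the job is handed in, with the robot touching nothing.
It also fails if it takes over 58 s, if anything falls off the work surface, if the arm or the gripper's body presses on something with over 40 N, if the wrist force passes 120 N, or if a joint passes its speed limit or range.

## Working session

There is one attempt and no reset: what is moved stays moved. The work goes in short steps, Python scripts to look and compute and a tool call to move; the robot and the scene stay as the last step left them, time stands still between calls to the robot, and variables do not carry over. Pictures are saved under pics/ and viewed, at most 10 in all, crops included, and the job is handed in when it is done.

Besides the shell and the picture viewer there is one more tool, called after ">>>" in YAML: its name, and indented under it one key for each argument. servo_tool: Moves the arm, as the interface text tells. Its arguments: {"type":"object","properties":{"deltas":{"type":"array"},"grip_force":{"type":"number"}},"required":["deltas"]}

```bash
mkdir -p pics
cat > h.py <<'E'
from cell import *
import numpy as np, cv2
def world(s,mask=None):
    h,w=s["z_map"].shape
    u,v=np.meshgrid(np.arange(w),np.arange(h))
    p=np.stack([u,v],-1).reshape(-1,1,2).astype(np.float64)
    n=cv2.undistortPoints(p,np.array(s["intrinsics"],float),np.array(s["distortion"],float)).reshape(h,w,2)
    z=s["z_map"].astype(float)
    C=np.stack([n[...,0]*z,n[...,1]*z,z],-1)
    return (C-np.array(s["t"]))@np.array(s["R"])
def save(s,n): cv2.imwrite("pics/"+n+".png",cv2.cvtColor(s["pixels"],cv2.COLOR_RGB2BGR))
E
python3 - <<'E'
from h import *
print({k:np.round(v,3).tolist() if not np.isscalar(v) else v for k,v in observe().items()})
for c in ("top","scene"):
    s=snapshot(c); save(s,c+"0"); W=world(s)
    np.save(c+"W.npy",W)
    for l in ("mould_1","straight_tin","base_mould"):
        for d in cut_out(s,l):
            m=np.array(d["pixels"])&(s["z_map"]>0)
            P=W[m]; ys,xs=np.nonzero(m)
            if len(P)<20: continue
            zt=np.percentile(P[:,2],95); R=P[P[:,2]>zt-6]
            (cx,cy),r=cv2.minEnclosingCircle(R[:,:2].astype(np.float32))
            print(c,l,round(d["conf"],2),"px",int(xs.mean()),int(ys.mean()),len(P),"ztop",round(zt,1),"c",round(cx,1),round(cy,1),"r",round(r,1),s["pixels"][m].mean(0).round())
E
```

```text
{'time': 0.0, 'joint_positions': [-1.323, 0.159, 1.598, 0.0, 1.386, -0.21], 'qd': [0.0, -0.0, -0.001, -0.002, 0.0, 0.001], 'tau': [-0.0, -39.601, -33.143, -0.0, 0.009, 0.0], 'eef_pos': [253.989, -515.172, 230.283], 'tcp_rot': [-0.001, 0.974, 0.227, -0.0], 'force': [-0.567, 0.457, 0.594], 'ft_torque': [-0.042, -0.022, -0.053], 'finger_force': 0.0, 'opening': 85.82731846692093}
top mould_1 0.93 px 190 149 692 ztop 61.8 c 629.0 226.1 r 30.0 [123. 113. 103.]
top mould_1 0.88 px 142 203 698 ztop 61.7 c 517.4 330.5 r 30.5 [39. 91. 79.]
top mould_1 0.65 px 143 271 741 ztop 61.4 c 373.5 329.7 r 30.1 [42. 79. 40.]
top mould_1 0.63 px 184 229 687 ztop 61.7 c 459.2 239.9 r 30.5 [118. 108.  99.]
top mould_1 0.62 px 186 279 696 ztop 62.0 c 357.3 237.4 r 30.3 [37. 88. 77.]
top mould_1 0.56 px 236 222 663 ztop 61.1 c 472.5 131.6 r 29.8 [115.  62.  67.]
top straight_tin 0.86 px 408 216 975 ztop 49.5 c 476.4 -229.6 r 35.0 [126. 116. 105.]
top base_mould 0.75 px 307 192 655 ztop 73.5 c 529.3 -16.6 r 29.5 [99. 91. 84.]
scene mould_1 0.93 px 412 203 706 ztop 59.6 c 517.6 327.9 r 31.3 [50. 75. 64.]
scene mould_1 0.78 px 357 152 595 ztop 60.1 c 357.1 235.8 r 31.0 [56. 76. 65.]
scene mould_1 0.76 px 396 156 614 ztop 59.1 c 374.4 327.0 r 30.9 [54. 70. 39.]
scene mould_1 0.72 px 378 251 853 ztop 59.7 c 628.8 226.1 r 31.3 [99. 89. 79.]
scene mould_1 0.71 px 367 185 664 ztop 59.9 c 458.2 238.1 r 31.4 [95. 87. 77.]
scene mould_1 0.67 px 320 193 694 ztop 59.8 c 473.6 130.0 r 30.5 [104.  62.  62.]
scene straight_tin 0.56 px 157 209 1026 ztop 47.4 c 476.9 -231.3 r 36.8 [97. 88. 77.]
scene base_mould 0.86 px 253 215 776 ztop 71.7 c 530.6 -18.0 r 30.3 [89. 81. 72.]
```

View pics/top0.png

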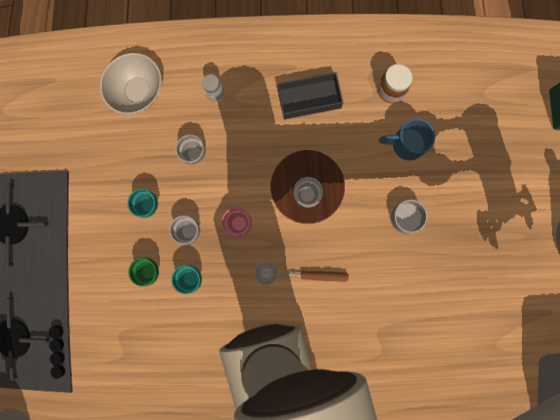

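View pics/scene0.png

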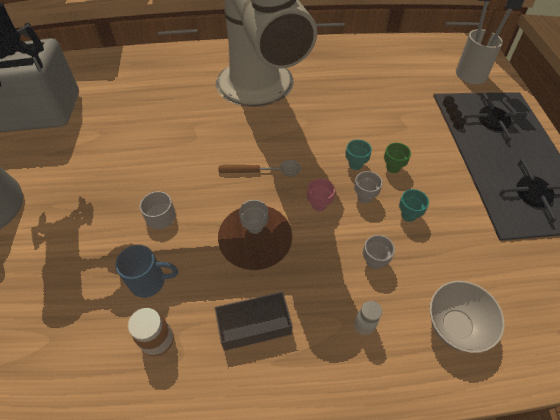

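The top picture shows the two silver moulds at (190,149) and (184,229), the base mould on its board at (307,192) and the tin at (408,216). The green, teal and pink ones are look-alikes. The scene view agrees with this.

```bash
cat >> h.py <<'E'
def go(x,y,z,yaw=None):
    o=observe(); w,a,b,c=o["tcp_rot"]
    from scipy.spatial.transform import Rotation as Ro
    R=Ro.from_quat([a,b,c,w]).as_matrix(); p=np.array(o["eef_pos"])
    d=R.T@(np.array([x,y,z])-p)
    print("t",o["time"],"p",p.round(1),"yaw_x",np.degrees(np.arctan2(R[1,0],R[0,0])).round(2),"tilt",R[:,2].round(4),"tool d mm",d.round(1),"open",round(o["opening"],1))
E
python3 - <<'E'
import cell
from h import *
print([k for k in dir(cell) if not k.startswith('_')], getattr(cell,'grip_point_offset',None))
go(629,226,230)
E
```

```text
['IKError', 'boxes_of', 'cut_out', 'grip_point_offset', 'job_done', 'observe', 'snapshot'] 18.700000000000003
t 0.4 p [ 254.1 -515.7  231.2] yaw_x 26.23 tilt [-1.e-04  3.e-04 -1.e+00] tool d mm [ 664.1 -499.6    1.4] open 85.4
```

>>> servo_tool:
  deltas:
    - {"hand": 0, "turn": -0.116}
    - {"turn": -0.116, "hand": 0}
    - {"turn": -0.116, "hand": 0}
    - {"turn": -0.116, "hand": 0}
    - {"turn": -0.116, "hand": 0}
    - {"turn": -0.116, "hand": 0}
    - {"turn": -0.116, "hand": 0}
    - {"turn": -0.116, "hand": 0}

```text
validation failed for argument at $.de...
```

>>> servo_tool:
  deltas:
    - {"hand": 0, "turn": -0.116}
    - {"turn": -0.116, "hand": 0}
    - {"turn": -0.116, "hand": 0}
    - {"turn": -0.116, "hand": 0}
    - {"turn": -0.116, "hand": 0}
    - {"turn": -0.112, "hand": 0}
    - {"hand": 0}
    - {"hand": 0}

```text
validation failed for argument at $.de...
```

Run:
```python
from h import *
go(520,-200,230);go(629,226,230)
```

```text
t 0.4 p [ 254.1 -515.7  231.2] yaw_x 26.23 tilt [-1.e-04  3.e-04 -1.e+00] tool d mm [ 378.  -165.7    1.2] open 85.4
t 0.4 p [ 254.1 -515.7  231.2] yaw_x 26.23 tilt [-1.e-04  3.e-04 -1.e+00] tool d mm [ 664.1 -499.6    1.4] open 85.4
```

The rows were refused, so I'll try again with every key filled in.

>>> servo_tool:
  deltas:
    - {"tx": 0, "ty": 0, "tz": 0, "turn": -0.116, "hand": 0}
    - {"tx": 0, "ty": 0, "tz": 0, "turn": -0.116, "hand": 0}
    - {"tx": 0, "ty": 0, "tz": 0, "turn": -0.116, "hand": 0}
    - {"tx": 0, "ty": 0, "tz": 0, "turn": -0.116, "hand": 0}
    - {"tx": 0, "ty": 0, "tz": 0, "turn": -0.116, "hand": 0}
    - {"tx": 0, "ty": 0, "tz": 0, "turn": -0.116, "hand": 0}
    - {"tx": 0, "ty": 0, "tz": 0, "turn": -0.116, "hand": 0}
    - {"tx": 0, "ty": 0, "tz": 0, "turn": -0.116, "hand": 0}

```text
time: 1.07
eef_pos: [254.1, -515.8, 231.3]
tcp_rot: [0.0, 0.768, 0.641, 0.0]
force: [-0.0, 0.2, -0.4]
opening: 85.4
finger_force: 0.0
```

>>> servo_tool:
  deltas:
    - {"tx": 0, "ty": 0, "tz": 0, "turn": -0.116, "hand": 0}
    - {"tx": 0, "ty": 0, "tz": 0, "turn": -0.116, "hand": 0}
    - {"tx": 0, "ty": 0, "tz": 0, "turn": -0.116, "hand": 0}
    - {"tx": 0, "ty": 0, "tz": 0, "turn": -0.116, "hand": 0}
    - {"tx": 0, "ty": 0, "tz": 0, "turn": -0.116, "hand": 0}
    - {"tx": 0, "ty": 0, "tz": 0, "turn": -0.112, "hand": 0}
    - {"tx": 0, "ty": 0, "tz": 0, "turn": 0, "hand": 0}

```text
time: 1.65
eef_pos: [254.1, -515.8, 231.3]
tcp_rot: [-0.0, 0.506, 0.863, 0.0]
force: [0.5, -0.9, 1.3]
opening: 85.3
finger_force: 0.0
```

Run:
```python
from h import *
go(520,-200,230);go(629,226,230)
```

```text
t 1.65 p [ 254.1 -515.8  231.3] yaw_x 119.21 tilt [-0.e+00  1.e-04 -1.e+00] tool d mm [145.9 386.2   1.3] open 85.3
t 1.65 p [ 254.1 -515.8  231.3] yaw_x 119.21 tilt [-0.e+00  1.e-04 -1.e+00] tool d mm [464.5 689.2   1.3] open 85.3
```

>>> servo_tool:
  deltas:
    - {"tx": 0.012, "ty": 0.032, "tz": 0, "turn": 0, "hand": 0}
    - {"tx": 0.012, "ty": 0.032, "tz": 0, "turn": 0, "hand": 0}
    - {"tx": 0.012, "ty": 0.032, "tz": 0, "turn": 0, "hand": 0}
    - {"tx": 0.012, "ty": 0.032, "tz": 0, "turn": 0, "hand": 0}
    - {"tx": 0.012, "ty": 0.032, "tz": 0, "turn": 0, "hand": 0}
    - {"tx": 0.012, "ty": 0.032, "tz": 0, "turn": 0, "hand": 0}
    - {"tx": 0.012, "ty": 0.032, "tz": 0, "turn": 0, "hand": 0}
    - {"tx": 0.012, "ty": 0.032, "tz": 0, "turn": 0, "hand": 0}

```text
time: 2.32
eef_pos: [432.2, -306.2, 231.5]
tcp_rot: [0.0, 0.509, 0.861, -0.0]
force: [0.4, -0.1, -0.2]
opening: 85.7
finger_force: 0.0
```

>>> servo_tool:
  deltas:
    - {"tx": 0.012, "ty": 0.032, "tz": 0, "turn": 0, "hand": 0}
    - {"tx": 0.012, "ty": 0.032, "tz": 0, "turn": 0, "hand": 0}
    - {"tx": 0.02, "ty": 0.025, "tz": 0, "turn": 0, "hand": 0}
    - {"tx": 0.025, "ty": 0.025, "tz": 0, "turn": 0, "hand": 0}
    - {"tx": 0.025, "ty": 0.025, "tz": 0, "turn": 0, "hand": 0}
    - {"tx": 0.025, "ty": 0.025, "tz": 0, "turn": 0, "hand": 0}
    - {"tx": 0.025, "ty": 0.025, "tz": 0, "turn": 0, "hand": 0}
    - {"tx": 0.025, "ty": 0.025, "tz": 0, "turn": 0, "hand": 0}

```text
time: 2.98
eef_pos: [536.6, -54.2, 231.5]
tcp_rot: [0.0, 0.509, 0.861, 0.0]
force: [0.5, -0.4, 0.5]
opening: 85.6
finger_force: 0.0
```

>>> servo_tool:
  deltas:
    - {"tx": 0.025, "ty": 0.025, "tz": 0, "turn": 0, "hand": 0}
    - {"tx": 0.025, "ty": 0.025, "tz": 0, "turn": 0, "hand": 0}
    - {"tx": 0.025, "ty": 0.025, "tz": 0, "turn": 0, "hand": 0}
    - {"tx": 0.025, "ty": 0.025, "tz": 0, "turn": 0, "hand": 0}
    - {"tx": 0.025, "ty": 0.025, "tz": 0, "turn": 0, "hand": 0}
    - {"tx": 0.025, "ty": 0.025, "tz": 0, "turn": 0, "hand": 0}
    - {"tx": 0.025, "ty": 0.025, "tz": 0, "turn": 0, "hand": 0}
    - {"tx": 0, "ty": 0, "tz": 0, "turn": 0, "hand": 0}

```text
time: 3.65
eef_pos: [604.6, 187.8, 231.0]
tcp_rot: [-0.0, 0.506, 0.862, 0.001]
force: [0.4, 0.2, 0.4]
opening: 85.7
finger_force: 0.0
```

Run:
```python
from h import *
go(629,226,120)
s=snapshot("wrist");save(s,"w1");W=world(s)
for d in cut_out(s,"mould_1"):
    m=np.array(d["pixels"])&(s["z_map"]>0);P=W[m]
    if len(P)<50: continue
    zt=np.percentile(P[:,2],97);Q=P[P[:,2]>zt-6]
    (cx,cy),r=cv2.minEnclosingCircle(Q[:,:2].astype(np.float32))
    print(round(d["conf"],2),len(P),zt.round(1),round(cx,1),round(cy,1),round(r,1),s["pixels"][m].mean(0).round())
go(629,226,120)
```

```text
t 3.65 p [604.6 187.8 231. ] yaw_x 119.15 tilt [ 4.0e-04  2.7e-03 -1.0e+00] tool d mm [ 21.2  39.7 111.1] open 85.7
0.91 2977 60.9 628.5 225.9 29.9 [112. 104.  96.]
0.72 3556 60.8 357.7 235.5 30.4 [29. 85. 75.]
0.65 3155 60.8 474.3 129.6 30.5 [148.  80.  87.]
0.59 3949 61.0 459.2 238.5 30.2 [121. 112. 103.]
0.57 2680 60.8 518.3 328.5 29.9 [32. 89. 79.]
t 3.75 p [604.2 183.2 230.9] yaw_x 119.04 tilt [-5.e-04 -4.e-04 -1.e+00] tool d mm [ 25.4  42.5 110.9] open 85.7
```

>>> servo_tool:
  deltas:
    - {"tx": 0.013, "ty": 0.021, "tz": 0, "turn": 0, "hand": 0}
    - {"tx": 0.0126, "ty": 0.0212, "tz": 0, "turn": 0, "hand": 0}
    - {"tx": 0, "ty": 0, "tz": 0.03, "turn": 0, "hand": 0}
    - {"tx": 0, "ty": 0, "tz": 0.03, "turn": 0, "hand": 0}
    - {"tx": 0, "ty": 0, "tz": 0.03, "turn": 0, "hand": 0}
    - {"tx": 0, "ty": 0, "tz": 0.02, "turn": 0, "hand": 0}
    - {"tx": 0, "ty": 0, "tz": 0, "turn": 0, "hand": 0}
    - {"tx": 0, "ty": 0, "tz": 0, "turn": 0, "hand": 0}

```text
time: 4.42
eef_pos: [628.0, 223.6, 120.4]
tcp_rot: [-0.001, 0.508, 0.861, -0.001]
force: [-0.4, 0.6, 0.9]
opening: 84.9
finger_force: 0.0
```

Run:
```python
from h import *
go(628.6,226,32)
```

```text
t 4.4167 p [628.  223.6 120.4] yaw_x 118.9 tilt [-2.7e-03 -7.0e-04 -1.0e+00] tool d mm [ 1.8  1.9 88.4] open 84.9
```

>>> servo_tool:
  deltas:
    - {"tx": 0.0018, "ty": 0.0016, "tz": 0.02, "turn": 0, "hand": 0}
    - {"tx": 0, "ty": 0, "tz": 0.02, "turn": 0, "hand": 0}
    - {"tx": 0, "ty": 0, "tz": 0.02, "turn": 0, "hand": 0}
    - {"tx": 0, "ty": 0, "tz": 0.018, "turn": 0, "hand": 0}
    - {"tx": 0, "ty": 0, "tz": 0.01, "turn": 0, "hand": 0}
    - {"tx": 0, "ty": 0, "tz": 0, "turn": 0, "hand": 0}
    - {"tx": 0, "ty": 0, "tz": 0, "turn": 0, "hand": 0}
    - {"tx": 0, "ty": 0, "tz": 0, "turn": 0, "hand": 0}

```text
time: 5.08
eef_pos: [631.1, 227.4, 35.8]
tcp_rot: [0.001, 0.507, 0.862, 0.001]
force: [0.1, -0.5, 0.3]
opening: 85.3
finger_force: 0.0
```

Run:
```python
from h import *
go(628.6,226,32)
s=snapshot("wrist");save(s,"w2");go(628.6,226,32)
```

```text
t 5.0833 p [631.1 227.4  35.8] yaw_x 119.03 tilt [ 3.8e-03  6.0e-04 -1.0e+00] tool d mm [-0.  -2.8  3.8] open 85.3
t 5.1333 p [631.  227.4  35.7] yaw_x 119.03 tilt [ 3.8e-03  6.0e-04 -1.0e+00] tool d mm [-0.1 -2.8  3.7] open 85.4
```

View pics/w2.png

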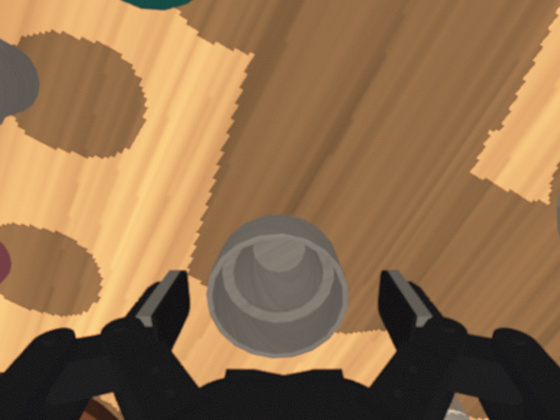

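The mould, centred at (278,295), sits between the fingertips at (175,290) and (393,290). I'll nudge it and close.

>>> servo_tool:
  deltas:
    - {"tx": 0, "ty": -0.0025, "tz": 0.003, "turn": 0, "hand": 0}
    - {"tx": 0, "ty": 0, "tz": 0, "turn": 0, "hand": 0.2}
    - {"tx": 0, "ty": 0, "tz": 0, "turn": 0, "hand": 0.5}
    - {"tx": 0, "ty": 0, "tz": 0, "turn": 0, "hand": 1}
    - {"tx": 0, "ty": 0, "tz": 0, "turn": 0, "hand": 1}
    - {"tx": 0, "ty": 0, "tz": 0, "turn": 0, "hand": 1}
    - {"tx": 0, "ty": 0, "tz": 0, "turn": 0, "hand": 1}
    - {"tx": 0, "ty": 0, "tz": 0, "turn": 0, "hand": 1}
  grip_force: 30

```text
time: 5.8
eef_pos: [627.6, 226.1, 30.9]
tcp_rot: [0.0, 0.507, 0.862, 0.0]
force: [-1.0, 0.4, 5.8]
opening: 59.8
finger_force: 32.9
```

>>> servo_tool:
  deltas:
    - {"tx": 0, "ty": 0, "tz": 0, "turn": 0, "hand": 1}
    - {"tx": 0, "ty": 0, "tz": -0.01, "turn": 0, "hand": 1}
    - {"tx": 0, "ty": 0, "tz": -0.02, "turn": 0, "hand": 1}
    - {"tx": 0, "ty": 0, "tz": -0.03, "turn": 0, "hand": 1}
    - {"tx": 0, "ty": 0, "tz": -0.03, "turn": 0, "hand": 1}
    - {"tx": 0, "ty": 0, "tz": -0.03, "turn": 0, "hand": 1}
    - {"tx": 0, "ty": 0, "tz": -0.02, "turn": 0, "hand": 1}
    - {"tx": 0, "ty": 0, "tz": 0, "turn": 0, "hand": 1}

```text
time: 6.47
eef_pos: [630.1, 226.7, 176.7]
tcp_rot: [0.004, 0.507, 0.862, 0.003]
force: [1.8, -0.2, -0.1]
opening: 59.7
finger_force: 32.8
```

Run:
```python
from h import *
go(530,-17,180)
s=snapshot("wrist");save(s,"w3");go(530,-17,180)
```

```text
t 6.4667 p [630.1 226.7 176.7] yaw_x 119.05 tilt [ 0.0097  0.0017 -1.    ] tool d mm [-164.4 -205.8   -4.7] open 59.7
t 6.5167 p [628.7 226.4 173.5] yaw_x 119.05 tilt [ 0.0055  0.001  -1.    ] tool d mm [-164.8 -204.5   -7.3] open 59.5
```

View pics/w3.png

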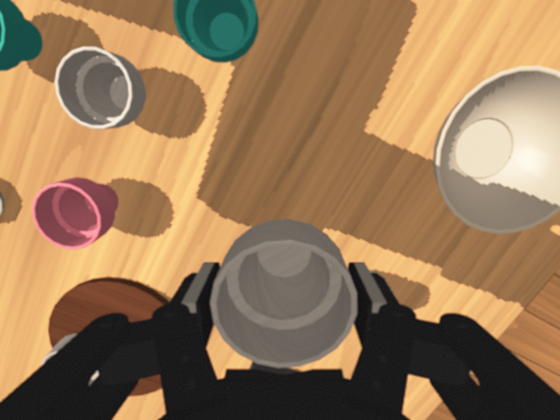

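The mould is held upright at (283,295), and the way to the board is clear.

>>> servo_tool:
  deltas:
    - {"tx": -0.01, "ty": -0.012, "tz": 0, "turn": 0, "hand": 1}
    - {"tx": -0.02, "ty": -0.025, "tz": 0, "turn": 0, "hand": 1}
    - {"tx": -0.025, "ty": -0.03, "tz": 0, "turn": 0, "hand": 1}
    - {"tx": -0.025, "ty": -0.03, "tz": 0, "turn": 0, "hand": 1}
    - {"tx": -0.025, "ty": -0.03, "tz": 0, "turn": 0, "hand": 1}
    - {"tx": -0.025, "ty": -0.03, "tz": 0, "turn": 0, "hand": 1}
    - {"tx": -0.02, "ty": -0.025, "tz": 0, "turn": 0, "hand": 1}
    - {"tx": -0.015, "ty": -0.022, "tz": 0, "turn": 0, "hand": 1}

```text
time: 7.18
eef_pos: [526.5, -19.0, 168.0]
tcp_rot: [-0.002, 0.508, 0.862, -0.001]
force: [0.8, -0.2, -0.7]
opening: 60.0
finger_force: 32.8
```

>>> servo_tool:
  deltas:
    - {"tx": 0, "ty": 0, "tz": 0, "turn": 0, "hand": 1}
    - {"tx": 0, "ty": 0, "tz": 0, "turn": 0, "hand": 1}
    - {"tx": 0, "ty": 0, "tz": 0, "turn": 0, "hand": 1}
    - {"tx": 0, "ty": 0, "tz": 0, "turn": 0, "hand": 1}

```text
time: 7.52
eef_pos: [528.7, -16.2, 169.4]
tcp_rot: [-0.001, 0.507, 0.862, -0.0]
force: [0.1, -0.1, -0.5]
opening: 59.8
finger_force: 32.9
```

```bash
cat >> h.py <<'E'
def rim(P,lo,hi):
    Q=P[(P[:,2]>lo)&(P[:,2]<hi)]
    (cx,cy),r=cv2.minEnclosingCircle(Q[:,:2].astype(np.float32)); return round(cx,1),round(cy,1),round(r,1),len(Q)
def moulds(c,l="mould_1"):
    s=snapshot(c);W=world(s)
    for d in cut_out(s,l):
        m=np.array(d["pixels"])&(s["z_map"]>0);P=W[m]
        if len(P)<50: continue
        zt=np.percentile(P[:,2],97)
        print(c,l,round(d["conf"],2),"ztop",zt.round(1),rim(P,zt-6,zt+4),s["pixels"][m].mean(0).round())
    return s
E
python3 - <<'E'
from h import *
for c in ("wrist","top","scene"):
    s=moulds(c);save(s,c+"4")
moulds("scene","base_mould")
go(530,-17,70)
E
```

```text
wrist mould_1 0.9 ztop 60.9 (476.4, 124.0, 28.9, 601) [178.  98. 108.]
wrist mould_1 0.65 ztop 199.2 (529.8, -18.0, 31.2, 4454) [122. 113. 104.]
top mould_1 0.9 ztop 62.9 (458.0, 240.3, 30.8, 134) [103.  95.  87.]
top mould_1 0.88 ztop 62.8 (518.1, 330.7, 30.9, 130) [28. 66. 57.]
top mould_1 0.81 ztop 62.1 (472.7, 132.0, 28.9, 56) [128.  70.  75.]
top mould_1 0.75 ztop 62.4 (357.3, 237.7, 30.2, 134) [31. 79. 69.]
top mould_1 0.67 ztop 62.5 (373.7, 329.5, 30.0, 134) [33. 66. 33.]
top mould_1 0.46 ztop 323.1 (493.6, -5.0, 3.9, 4) [113. 104.  96.]
scene mould_1 0.86 ztop 61.0 (356.7, 234.6, 30.9, 125) [49. 74. 63.]
scene mould_1 0.81 ztop 60.6 (458.9, 237.1, 31.0, 155) [93. 84. 75.]
scene mould_1 0.62 ztop 60.0 (374.3, 327.0, 31.1, 129) [50. 68. 38.]
scene mould_1 0.59 ztop 199.3 (530.3, -19.2, 30.0, 117) [90. 82. 73.]
scene base_mould 0.96 ztop 72.2 (531.0, -18.4, 29.9, 150) [97. 88. 79.]
t 7.9167 p [529.  -17.  170.3] yaw_x 119.08 tilt [ 1.e-04 -0.e+00 -1.e+00] tool d mm [ -0.5   0.8 100.3] open 59.6
```

>>> servo_tool:
  deltas:
    - {"tx": 0.0004, "ty": 0.0008, "tz": 0.01, "turn": 0, "hand": 1}
    - {"tx": 0, "ty": 0, "tz": 0.015, "turn": 0, "hand": 1}
    - {"tx": 0, "ty": 0, "tz": 0.015, "turn": 0, "hand": 1}
    - {"tx": 0, "ty": 0, "tz": 0.01, "turn": 0, "hand": 1}
    - {"tx": 0, "ty": 0, "tz": 0.01, "turn": 0, "hand": 1}
    - {"tx": 0, "ty": 0, "tz": 0, "turn": 0, "hand": 1}
    - {"tx": 0, "ty": 0, "tz": 0, "turn": 0, "hand": 1}
    - {"tx": 0, "ty": 0, "tz": 0, "turn": 0, "hand": 1}

```text
time: 8.58
eef_pos: [530.0, -16.7, 111.0]
tcp_rot: [0.001, 0.507, 0.862, 0.0]
force: [0.1, -0.0, -0.9]
opening: 59.8
finger_force: 32.9
```

Run:
```python
from h import *
s=moulds("scene");s=moulds("scene","base_mould");s=moulds("top","base_mould")
go(529.5,-16.4,70)
```

```text
scene mould_1 0.85 ztop 148.5 (560.8, -12.3, 0.0, 1) [89. 81. 72.]
scene mould_1 0.83 ztop 60.5 (459.0, 238.6, 31.4, 154) [94. 86. 76.]
scene mould_1 0.82 ztop 60.1 (473.1, 129.9, 31.1, 142) [113.  68.  67.]
scene mould_1 0.74 ztop 60.5 (517.3, 328.3, 31.2, 151) [46. 71. 61.]
scene mould_1 0.6 ztop 60.8 (356.0, 234.5, 31.7, 141) [51. 74. 63.]
scene mould_1 0.59 ztop 59.6 (374.7, 328.5, 30.1, 123) [49. 67. 37.]
scene base_mould 0.65 ztop 72.8 (534.5, -19.4, 29.4, 90) [92. 84. 75.]
t 8.8833 p [529.7 -16.6 110.8] yaw_x 119.05 tilt [ 9.e-04 -2.e-04 -1.e+00] tool d mm [ 0.3 -0.1 40.8] open 59.9
```

>>> servo_tool:
  deltas:
    - {"tx": 0, "ty": 0, "tz": 0.005, "turn": 0, "hand": 1}
    - {"tx": 0, "ty": 0, "tz": 0.006, "turn": 0, "hand": 1}
    - {"tx": 0, "ty": 0, "tz": 0.006, "turn": 0, "hand": 1}
    - {"tx": 0, "ty": 0, "tz": 0.006, "turn": 0, "hand": 1}
    - {"tx": 0, "ty": 0, "tz": 0.006, "turn": 0, "hand": 1}
    - {"tx": 0, "ty": 0, "tz": 0.005, "turn": 0, "hand": 1}
    - {"tx": 0, "ty": 0, "tz": 0, "turn": 0, "hand": 1}
    - {"tx": 0, "ty": 0, "tz": 0, "turn": 0, "hand": 1}

```text
time: 9.55
eef_pos: [529.1, -16.4, 75.8]
tcp_rot: [-0.0, 0.507, 0.862, -0.0]
force: [-1.6, -0.5, -0.1]
opening: 59.7
finger_force: 32.9
```

>>> servo_tool:
  deltas:
    - {"tx": 0, "ty": 0, "tz": 0.002, "turn": 0, "hand": 1}
    - {"tx": 0, "ty": 0, "tz": 0.002, "turn": 0, "hand": 1}
    - {"tx": 0, "ty": 0, "tz": 0.002, "turn": 0, "hand": 1}
    - {"tx": 0, "ty": 0, "tz": 0, "turn": 0, "hand": 1}
    - {"tx": 0, "ty": 0, "tz": 0, "turn": 0, "hand": 1}

```text
time: 9.97
eef_pos: [529.4, -16.5, 70.2]
tcp_rot: [-0.0, 0.507, 0.862, -0.0]
force: [0.9, 0.1, -0.9]
opening: 59.9
finger_force: 32.9
```

Run:
```python
from h import *
go(529.5,-16.4,69); print(observe()["force"])
s=moulds("wrist")
```

```text
t 9.9667 p [529.4 -16.5  70.2] yaw_x 119.05 tilt [-1.e-04  1.e-04 -1.e+00] tool d mm [0.  0.2 1.2] open 59.9
[ 0.94441411  0.07245885 -0.85879201]
wrist mould_1 0.77 ztop 100.0 (530.0, -17.8, 30.6, 4278) [125. 116. 107.]
wrist mould_1 0.71 ztop 42.6 (487.3, 104.8, 9.6, 148) [121.  67.  69.]
```

>>> servo_tool:
  deltas:
    - {"tx": 0, "ty": 0, "tz": 0.001, "turn": 0, "hand": 1}
    - {"tx": 0, "ty": 0, "tz": 0, "turn": 0, "hand": 1}
    - {"tx": 0, "ty": 0, "tz": 0, "turn": 0, "hand": 0.28}
    - {"tx": 0, "ty": 0, "tz": 0, "turn": 0, "hand": 0.2}
    - {"tx": 0, "ty": 0, "tz": 0, "turn": 0, "hand": 0.1}
    - {"tx": 0, "ty": 0, "tz": 0, "turn": 0, "hand": 0}
    - {"tx": 0, "ty": 0, "tz": 0, "turn": 0, "hand": 0}
    - {"tx": 0, "ty": 0, "tz": 0, "turn": 0, "hand": 0}

```text
time: 10.73
eef_pos: [529.5, -16.5, 69.3]
tcp_rot: [0.0, 0.507, 0.862, 0.0]
force: [0.6, 0.2, -0.1]
opening: 85.3
finger_force: 0.0
```

>>> servo_tool:
  deltas:
    - {"tx": 0, "ty": 0, "tz": 0, "turn": 0, "hand": 0}
    - {"tx": 0, "ty": 0, "tz": -0.01, "turn": 0, "hand": 0}
    - {"tx": 0, "ty": 0, "tz": -0.015, "turn": 0, "hand": 0}
    - {"tx": 0, "ty": 0, "tz": -0.025, "turn": 0, "hand": 0}
    - {"tx": 0, "ty": 0, "tz": -0.03, "turn": 0, "hand": 0}
    - {"tx": 0, "ty": 0, "tz": -0.03, "turn": 0, "hand": 0}
    - {"tx": 0, "ty": 0, "tz": -0.02, "turn": 0, "hand": 0}
    - {"tx": 0, "ty": 0, "tz": 0, "turn": 0, "hand": 0}

```text
time: 11.4
eef_pos: [532.6, -17.3, 205.9]
tcp_rot: [0.005, 0.507, 0.862, 0.001]
force: [1.4, -0.6, 0.4]
opening: 85.7
finger_force: 0.0
```

Run:
```python
from h import *
s=moulds("wrist");save(s,"w5");s=moulds("scene");im=s["pixels"][120:320,150:450]
cv2.imwrite("pics/s5.png",cv2.resize(cv2.cvtColor(im,cv2.COLOR_RGB2BGR),None,fx=2.6,fy=2.6))
go(459,238.6,190)
```

```text
wrist mould_1 0.97 ztop 60.9 (473.9, 127.5, 29.7, 532) [158.  85.  93.]
scene mould_1 0.9 ztop 60.3 (517.2, 327.7, 31.5, 157) [48. 70. 60.]
scene mould_1 0.81 ztop 98.3 (529.8, -18.0, 30.7, 180) [99. 90. 80.]
scene mould_1 0.75 ztop 60.3 (374.4, 327.0, 30.2, 131) [50. 68. 38.]
scene mould_1 0.71 ztop 60.7 (356.7, 234.1, 31.7, 140) [52. 74. 63.]
scene mould_1 0.56 ztop 60.5 (458.6, 236.5, 31.3, 144) [91. 83. 75.]
scene mould_1 0.55 ztop 60.2 (472.6, 130.1, 31.2, 155) [113.  68.  67.]
t 11.6 p [528.6 -16.3 198.3] yaw_x 119.05 tilt [-2.e-03  5.e-04 -1.e+00] tool d mm [256.6  62.9   8.5] open 85.0
```

View pics/s5.png

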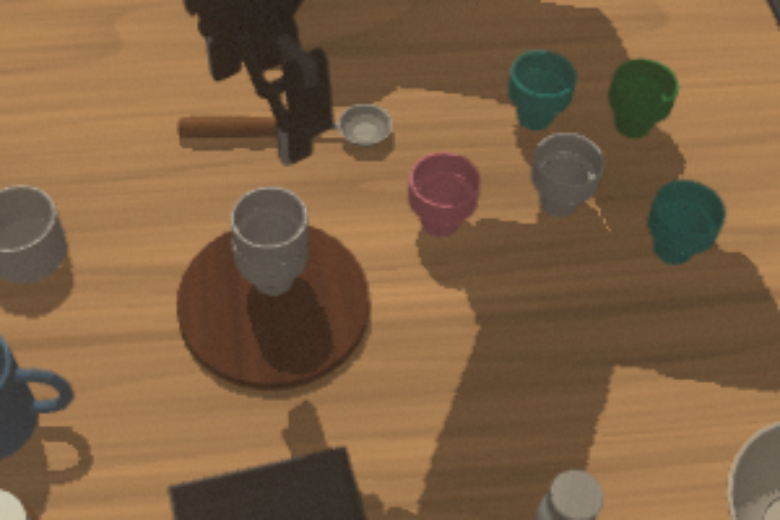

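The first mould is nested upright at (270,240) in the crop, with its rim at z = 98. Next is the grey mould at (567,165).

>>> servo_tool:
  deltas:
    - {"tx": 0.015, "ty": 0.003, "tz": 0, "turn": 0, "hand": 0}
    - {"tx": 0.036, "ty": 0.009, "tz": 0, "turn": 0, "hand": 0}
    - {"tx": 0.04, "ty": 0.01, "tz": 0, "turn": 0, "hand": 0}
    - {"tx": 0.04, "ty": 0.01, "tz": 0, "turn": 0, "hand": 0}
    - {"tx": 0.04, "ty": 0.01, "tz": 0, "turn": 0, "hand": 0}
    - {"tx": 0.04, "ty": 0.01, "tz": 0, "turn": 0, "hand": 0}
    - {"tx": 0.03, "ty": 0.007, "tz": 0, "turn": 0, "hand": 0}
    - {"tx": 0.015, "ty": 0.004, "tz": 0, "turn": 0, "hand": 0}

```text
time: 12.27
eef_pos: [457.5, 240.9, 197.6]
tcp_rot: [-0.002, 0.506, 0.863, -0.001]
force: [0.0, -0.7, -0.0]
opening: 85.4
finger_force: 0.0
```

>>> servo_tool:
  deltas:
    - {"tx": 0, "ty": 0, "tz": 0.02, "turn": 0, "hand": 0}
    - {"tx": 0, "ty": 0, "tz": 0.03, "turn": 0, "hand": 0}
    - {"tx": 0, "ty": 0, "tz": 0.02, "turn": 0, "hand": 0}
    - {"tx": 0, "ty": 0, "tz": 0, "turn": 0, "hand": 0}
    - {"tx": 0, "ty": 0, "tz": 0, "turn": 0, "hand": 0}
    - {"tx": 0, "ty": 0, "tz": 0, "turn": 0, "hand": 0}

```text
time: 12.77
eef_pos: [460.6, 237.9, 129.9]
tcp_rot: [0.0, 0.507, 0.862, 0.0]
force: [0.4, 0.7, -0.1]
opening: 85.8
finger_force: 0.0
```

Run:
```python
from h import *
s=moulds("wrist");save(s,"w6")
go(459,238.6,32)
```

```text
wrist mould_1 0.91 ztop 60.8 (517.8, 329.5, 30.4, 1678) [ 38. 113. 100.]
wrist mould_1 0.84 ztop 60.8 (357.4, 236.5, 30.1, 1591) [ 41. 110.  97.]
wrist mould_1 0.8 ztop 60.7 (473.3, 129.9, 30.4, 1072) [171.  93. 101.]
wrist mould_1 0.69 ztop 60.9 (373.7, 327.8, 29.9, 1286) [38. 89. 45.]
wrist mould_1 0.61 ztop 60.8 (459.1, 238.8, 30.0, 1324) [124. 115. 106.]
t 12.8667 p [461.4 238.1 130.9] yaw_x 119.04 tilt [ 2.8e-03  7.0e-04 -1.0e+00] tool d mm [ 1.7 -2.1 98.9] open 85.9
```

View pics/w6.png

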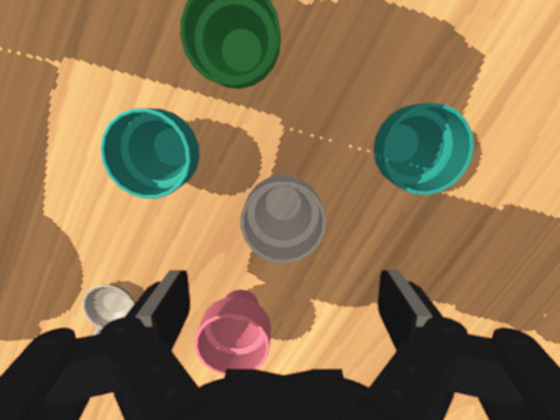

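The grey mould at (283,218) is next, with pink (235,332) and teal (150,153) and (425,148) off the finger line. I'll descend slowly.

>>> servo_tool:
  deltas:
    - {"tx": 0.001, "ty": -0.001, "tz": 0.01, "turn": 0, "hand": 0}
    - {"tx": 0, "ty": 0, "tz": 0.015, "turn": 0, "hand": 0}
    - {"tx": 0, "ty": 0, "tz": 0.015, "turn": 0, "hand": 0}
    - {"tx": 0, "ty": 0, "tz": 0.01, "turn": 0, "hand": 0}
    - {"tx": 0, "ty": 0, "tz": 0, "turn": 0, "hand": 0}
    - {"tx": 0, "ty": 0, "tz": 0, "turn": 0, "hand": 0}
    - {"tx": 0, "ty": 0, "tz": 0, "turn": 0, "hand": 0}
    - {"tx": 0, "ty": 0, "tz": 0, "turn": 0, "hand": 0}

```text
time: 13.53
eef_pos: [459.7, 238.5, 80.4]
tcp_rot: [0.001, 0.507, 0.862, 0.001]
force: [0.2, 0.4, -0.4]
opening: 85.4
finger_force: 0.0
```

Run:
```python
from h import *
go(459,238.7,32)
```

```text
t 13.5333 p [459.7 238.5  80.4] yaw_x 119.05 tilt [ 2.e-03  5.e-04 -1.e+00] tool d mm [ 0.5 -0.6 48.4] open 85.4
```

>>> servo_tool:
  deltas:
    - {"tx": 0.0003, "ty": -0.0003, "tz": 0.01, "turn": 0, "hand": 0}
    - {"tx": 0, "ty": 0, "tz": 0.012, "turn": 0, "hand": 0}
    - {"tx": 0, "ty": 0, "tz": 0.012, "turn": 0, "hand": 0}
    - {"tx": 0, "ty": 0, "tz": 0.01, "turn": 0, "hand": 0}
    - {"tx": 0, "ty": 0, "tz": 0.004, "turn": 0, "hand": 0}
    - {"tx": 0, "ty": 0, "tz": 0, "turn": 0, "hand": 0}
    - {"tx": 0, "ty": 0, "tz": 0, "turn": 0, "hand": 0}
    - {"tx": 0, "ty": 0, "tz": 0, "turn": 0, "hand": 0}

```text
time: 14.2
eef_pos: [458.9, 238.5, 31.7]
tcp_rot: [0.0, 0.507, 0.862, 0.0]
force: [0.0, 0.3, -0.5]
opening: 85.4
finger_force: 0.0
```

>>> servo_tool:
  deltas:
    - {"tx": 0, "ty": 0, "tz": 0, "turn": 0, "hand": 0.1}
    - {"tx": 0, "ty": 0, "tz": 0, "turn": 0, "hand": 0.2}
    - {"tx": 0, "ty": 0, "tz": 0, "turn": 0, "hand": 0.5}
    - {"tx": 0, "ty": 0, "tz": 0, "turn": 0, "hand": 1}
    - {"tx": 0, "ty": 0, "tz": 0, "turn": 0, "hand": 1}
    - {"tx": 0, "ty": 0, "tz": 0, "turn": 0, "hand": 1}
    - {"tx": 0, "ty": 0, "tz": 0, "turn": 0, "hand": 1}
    - {"tx": 0, "ty": 0, "tz": 0, "turn": 0, "hand": 1}
  grip_force: 30

```text
time: 14.87
eef_pos: [459.0, 238.5, 32.1]
tcp_rot: [0.0, 0.507, 0.862, 0.0]
force: [-0.4, 0.5, 5.7]
opening: 58.6
finger_force: 32.7
```

>>> servo_tool:
  deltas:
    - {"tx": 0, "ty": 0, "tz": -0.01, "turn": 0, "hand": 1}
    - {"tx": 0, "ty": 0, "tz": -0.02, "turn": 0, "hand": 1}
    - {"tx": 0, "ty": 0, "tz": -0.03, "turn": 0, "hand": 1}
    - {"tx": 0, "ty": 0, "tz": -0.035, "turn": 0, "hand": 1}
    - {"tx": 0, "ty": 0, "tz": -0.035, "turn": 0, "hand": 1}
    - {"tx": 0, "ty": 0, "tz": -0.025, "turn": 0, "hand": 1}
    - {"tx": 0, "ty": 0, "tz": -0.01, "turn": 0, "hand": 1}
    - {"tx": 0, "ty": 0, "tz": 0, "turn": 0, "hand": 1}

```text
time: 15.53
eef_pos: [460.0, 238.8, 199.3]
tcp_rot: [0.002, 0.507, 0.862, 0.002]
force: [-0.1, -0.1, -0.7]
opening: 58.6
finger_force: 33.3
```

Run:
```python
from h import *
s=moulds("scene")
go(529.5,-16.4,195)
```

```text
scene mould_1 0.98 ztop 98.3 (529.6, -17.6, 30.6, 169) [99. 90. 80.]
scene mould_1 0.9 ztop 60.5 (518.0, 328.6, 31.4, 158) [46. 75. 64.]
scene mould_1 0.84 ztop 60.6 (356.8, 234.8, 32.0, 123) [49. 73. 63.]
scene mould_1 0.83 ztop 60.5 (474.3, 129.6, 31.0, 146) [113.  67.  67.]
scene mould_1 0.82 ztop 60.1 (374.8, 328.8, 30.5, 105) [47. 65. 37.]
scene mould_1 0.65 ztop 227.6 (459.6, 238.7, 31.1, 141) [85. 78. 70.]
t 15.6333 p [457.6 238.2 194.8] yaw_x 119.05 tilt [-2.1e-03 -5.0e-04 -1.0e+00] tool d mm [-2.575e+02 -6.070e+01 -2.000e-01] open 58.2
```

>>> servo_tool:
  deltas:
    - {"tx": -0.015, "ty": -0.003, "tz": 0, "turn": 0, "hand": 1}
    - {"tx": -0.036, "ty": -0.009, "tz": 0, "turn": 0, "hand": 1}
    - {"tx": -0.04, "ty": -0.009, "tz": 0, "turn": 0, "hand": 1}
    - {"tx": -0.04, "ty": -0.01, "tz": 0, "turn": 0, "hand": 1}
    - {"tx": -0.04, "ty": -0.01, "tz": 0, "turn": 0, "hand": 1}
    - {"tx": -0.04, "ty": -0.01, "tz": 0, "turn": 0, "hand": 1}
    - {"tx": -0.03, "ty": -0.007, "tz": 0, "turn": 0, "hand": 1}
    - {"tx": -0.016, "ty": -0.003, "tz": 0, "turn": 0, "hand": 1}

```text
time: 16.3
eef_pos: [528.8, -19.3, 193.1]
tcp_rot: [-0.002, 0.509, 0.861, -0.001]
force: [-0.5, 1.0, -1.4]
opening: 59.2
finger_force: 33.3
```

>>> servo_tool:
  deltas:
    - {"tx": 0, "ty": 0, "tz": 0, "turn": 0, "hand": 1}
    - {"tx": 0, "ty": 0, "tz": 0, "turn": 0, "hand": 1}
    - {"tx": 0, "ty": 0, "tz": 0, "turn": 0, "hand": 1}
    - {"tx": 0, "ty": 0, "tz": 0, "turn": 0, "hand": 1}
    - {"tx": 0, "ty": 0, "tz": 0, "turn": 0, "hand": 1}
    - {"tx": 0, "ty": 0, "tz": 0, "turn": 0, "hand": 1}

```text
time: 16.8
eef_pos: [529.6, -14.9, 196.1]
tcp_rot: [-0.0, 0.507, 0.862, 0.0]
force: [-0.0, 0.3, -1.1]
opening: 58.7
finger_force: 33.3
```

Run:
```python
from h import *
s=moulds("wrist");save(s,"w7");s=moulds("scene");im=s["pixels"][80:300,120:420]
cv2.imwrite("pics/s7.png",cv2.resize(cv2.cvtColor(im,cv2.COLOR_RGB2BGR),None,fx=2.6,fy=2.6))
s=moulds("scene","base_mould")
go(529.5,-16.4,97)
```

```text
wrist mould_1 0.87 ztop 224.7 (529.4, -15.3, 30.6, 4326) [122. 113. 104.]
wrist mould_1 0.8 ztop 61.0 (473.6, 128.5, 29.9, 594) [169.  93. 102.]
wrist mould_1 0.55 ztop 98.8 (529.5, -17.2, 29.8, 559) [148. 137. 126.]
scene mould_1 0.9 ztop 224.1 (533.9, -19.2, 31.0, 101) [90. 82. 73.]
scene mould_1 0.86 ztop 60.5 (517.3, 327.9, 31.1, 159) [49. 71. 61.]
scene mould_1 0.79 ztop 59.8 (375.0, 328.4, 30.7, 129) [50. 68. 38.]
scene mould_1 0.76 ztop 60.3 (474.3, 129.2, 31.0, 142) [112.  67.  66.]
scene mould_1 0.63 ztop 98.3 (530.2, -17.6, 30.5, 182) [99. 90. 80.]
scene mould_1 0.62 ztop 60.6 (356.3, 234.6, 31.5, 136) [52. 74. 63.]
t 17.1 p [529.9 -15.8 196.4] yaw_x 119.06 tilt [ 3.e-04 -1.e-04 -1.e+00] tool d mm [-0.3 -0.7 99.4] open 58.7
```

View pics/s7.png

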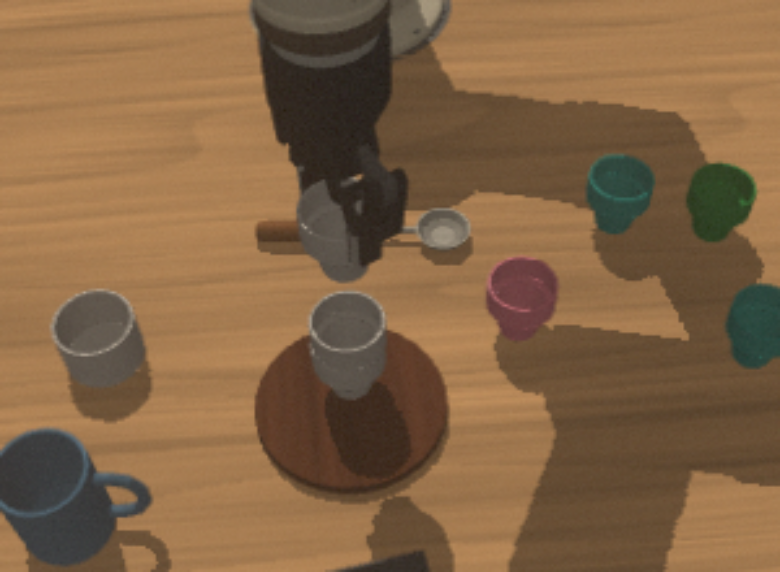

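The held mould at (335,230) hangs above the two-mould stack at (348,345). Lowering it.

>>> servo_tool:
  deltas:
    - {"tx": -0.0006, "ty": -0.0007, "tz": 0.01, "turn": 0, "hand": 1}
    - {"tx": 0, "ty": 0, "tz": 0.015, "turn": 0, "hand": 1}
    - {"tx": 0, "ty": 0, "tz": 0.015, "turn": 0, "hand": 1}
    - {"tx": 0, "ty": 0, "tz": 0.01, "turn": 0, "hand": 1}
    - {"tx": 0, "ty": 0, "tz": 0.008, "turn": 0, "hand": 1}
    - {"tx": 0, "ty": 0, "tz": 0, "turn": 0, "hand": 1}
    - {"tx": 0, "ty": 0, "tz": 0, "turn": 0, "hand": 1}
    - {"tx": 0, "ty": 0, "tz": 0, "turn": 0, "hand": 1}

```text
time: 17.77
eef_pos: [530.1, -16.9, 139.0]
tcp_rot: [0.001, 0.507, 0.862, 0.0]
force: [0.4, -0.1, -1.1]
opening: 58.9
finger_force: 33.3
```

Run:
```python
from h import *
s=moulds("wrist")
go(529.6,-16.7,96)
```

```text
wrist mould_1 0.69 ztop 61.0 (479.8, 116.7, 25.6, 619) [181. 100. 109.]
wrist mould_1 0.61 ztop 99.0 (527.1, -12.1, 29.1, 729) [144. 134. 123.]
wrist mould_1 0.55 ztop 167.6 (529.9, -16.9, 30.2, 4297) [121. 113. 104.]
t 17.8667 p [530.3 -17.  139.3] yaw_x 119.05 tilt [ 1.9e-03 -5.0e-04 -1.0e+00] tool d mm [ 0.6 -0.5 43.3] open 58.7
```

>>> servo_tool:
  deltas:
    - {"tx": 0, "ty": -0.0003, "tz": 0.005, "turn": 0, "hand": 1}
    - {"tx": 0, "ty": 0, "tz": 0.006, "turn": 0, "hand": 1}
    - {"tx": 0, "ty": 0, "tz": 0.007, "turn": 0, "hand": 1}
    - {"tx": 0, "ty": 0, "tz": 0.007, "turn": 0, "hand": 1}
    - {"tx": 0, "ty": 0, "tz": 0.006, "turn": 0, "hand": 1}
    - {"tx": 0, "ty": 0, "tz": 0.005, "turn": 0, "hand": 1}
    - {"tx": 0, "ty": 0, "tz": 0, "turn": 0, "hand": 1}
    - {"tx": 0, "ty": 0, "tz": 0, "turn": 0, "hand": 1}

```text
time: 18.53
eef_pos: [529.0, -16.8, 101.8]
tcp_rot: [-0.0, 0.507, 0.862, -0.0]
force: [0.4, -0.0, -1.4]
opening: 58.7
finger_force: 33.3
```

>>> servo_tool:
  deltas:
    - {"tx": 0, "ty": 0, "tz": 0.002, "turn": 0, "hand": 1}
    - {"tx": 0, "ty": 0, "tz": 0.002, "turn": 0, "hand": 1}
    - {"tx": 0, "ty": 0, "tz": 0.001, "turn": 0, "hand": 1}
    - {"tx": 0, "ty": 0, "tz": 0, "turn": 0, "hand": 1}
    - {"tx": 0, "ty": 0, "tz": 0, "turn": 0, "hand": 1}

```text
time: 18.95
eef_pos: [529.3, -16.9, 97.3]
tcp_rot: [0.0, 0.507, 0.862, 0.0]
force: [-0.1, -0.3, -1.0]
opening: 58.8
finger_force: 33.3
```

Run:
```python
from h import *
s=moulds("wrist");print(observe()["force"])
go(529.6,-16.7,96)
```

```text
wrist mould_1 0.85 ztop 61.1 (486.1, 106.6, 14.6, 397) [144.  79.  86.]
wrist mould_1 0.61 ztop 125.9 (529.0, -17.4, 30.9, 4388) [122. 114. 104.]
wrist mould_1 0.6 ztop 96.6 (521.8, -2.2, 24.2, 337) [124. 115. 106.]
[-0.42634664  0.61082119 -1.06283315]
t 19.05 p [529.4 -16.9  97.4] yaw_x 119.05 tilt [ 2.e-04 -1.e-04 -1.e+00] tool d mm [0.1 0.3 1.4] open 58.5
```

Still about 1 mm above the seat. I'll lower it 1 mm, open gently and withdraw.

>>> servo_tool:
  deltas:
    - {"tx": 0, "ty": 0, "tz": 0.001, "turn": 0, "hand": 1}
    - {"tx": 0, "ty": 0, "tz": 0, "turn": 0, "hand": 1}
    - {"tx": 0, "ty": 0, "tz": 0, "turn": 0, "hand": 0.28}
    - {"tx": 0, "ty": 0, "tz": 0, "turn": 0, "hand": 0.2}
    - {"tx": 0, "ty": 0, "tz": 0, "turn": 0, "hand": 0.1}
    - {"tx": 0, "ty": 0, "tz": 0, "turn": 0, "hand": 0}
    - {"tx": 0, "ty": 0, "tz": 0, "turn": 0, "hand": 0}
    - {"tx": 0, "ty": 0, "tz": 0, "turn": 0, "hand": 0}

```text
time: 19.72
eef_pos: [529.4, -16.9, 96.4]
tcp_rot: [0.0, 0.507, 0.862, 0.0]
force: [-0.4, 0.1, -0.6]
opening: 85.5
finger_force: 0.0
```

>>> servo_tool:
  deltas:
    - {"tx": 0, "ty": 0, "tz": 0, "turn": 0, "hand": 0}
    - {"tx": 0, "ty": 0, "tz": -0.01, "turn": 0, "hand": 0}
    - {"tx": 0, "ty": 0, "tz": -0.015, "turn": 0, "hand": 0}
    - {"tx": 0, "ty": 0, "tz": -0.025, "turn": 0, "hand": 0}
    - {"tx": 0, "ty": 0, "tz": -0.03, "turn": 0, "hand": 0}
    - {"tx": 0, "ty": 0, "tz": -0.03, "turn": 0, "hand": 0}
    - {"tx": 0, "ty": 0, "tz": -0.02, "turn": 0, "hand": 0}
    - {"tx": 0, "ty": 0, "tz": 0, "turn": 0, "hand": 0}

```text
time: 20.38
eef_pos: [532.3, -17.6, 233.0]
tcp_rot: [0.005, 0.507, 0.862, 0.001]
force: [0.0, -0.8, 0.1]
opening: 85.3
finger_force: 0.0
```

>>> servo_tool:
  deltas:
    - {"tx": 0, "ty": 0, "tz": 0, "turn": 0, "hand": 0}
    - {"tx": 0, "ty": 0, "tz": 0, "turn": 0, "hand": 0}
    - {"tx": 0, "ty": 0, "tz": 0, "turn": 0, "hand": 0}
    - {"tx": 0, "ty": 0, "tz": 0, "turn": 0, "hand": 0}
    - {"tx": 0, "ty": 0, "tz": 0, "turn": 0, "hand": 0}
    - {"tx": 0, "ty": 0, "tz": 0, "turn": 0, "hand": 0}

```text
time: 20.88
eef_pos: [528.9, -16.8, 225.5]
tcp_rot: [-0.001, 0.507, 0.862, -0.0]
force: [-0.3, 1.2, -0.7]
opening: 85.0
finger_force: 0.0
```

Run:
```python
from h import *
s=moulds("wrist");s=moulds("scene");im=s["pixels"][80:300,120:420]
cv2.imwrite("pics/s8.png",cv2.resize(cv2.cvtColor(im,cv2.COLOR_RGB2BGR),None,fx=2.6,fy=2.6))
go(529.6,-16.7,96)
```

```text
wrist mould_1 0.91 ztop 60.9 (473.3, 129.4, 30.1, 577) [149.  81.  88.]
wrist mould_1 0.56 ztop 124.8 (529.2, -16.7, 30.1, 980) [134. 124. 114.]
wrist mould_1 0.48 ztop 91.7 (516.0, 5.0, 13.9, 38) [112. 104.  97.]
scene mould_1 0.92 ztop 60.4 (517.8, 328.9, 31.5, 158) [50. 71. 60.]
scene mould_1 0.9 ztop 60.0 (374.9, 327.5, 30.8, 137) [51. 68. 38.]
scene mould_1 0.79 ztop 60.4 (473.5, 129.3, 30.7, 145) [112.  67.  66.]
scene mould_1 0.67 ztop 124.1 (529.1, -15.2, 31.4, 205) [102.  92.  81.]
scene mould_1 0.59 ztop 60.5 (357.0, 235.4, 30.7, 125) [50. 74. 63.]
scene mould_1 0.5 ztop 97.3 (546.8, -16.5, 23.8, 51) [89. 81. 72.]
t 21.0833 p [529.2 -16.9 226.1] yaw_x 119.05 tilt [-3.e-04  1.e-04 -1.e+00] tool d mm [-1.000e-01  4.000e-01  1.301e+02] open 85.2
```

View pics/s8.png

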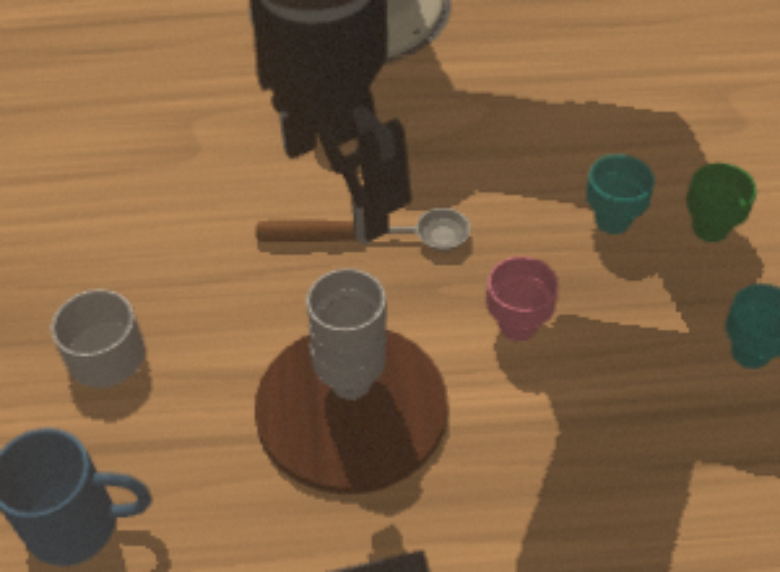

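The stack of three stands upright at (347,330) in the crop, rim at z = 124 as expected. The tin and look-alikes have not moved.

```bash
python3 -c "
from cell import *
print(job_done())"
```

```text
the job is handed in; nothing more can be done
None
```

The three stepped moulds are nested in one upright stack on the wooden board, with the top rim at z ≈ 124 mm as expected. The bottom mould stayed in place, the tin and look-alikes were left alone, and I handed the job in at about 21 s.

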